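# Belt-drive alignment check on an upturned kneading machine

## Robot

A 7-joint arm with a two-finger parallel gripper is mounted at the origin on the work surface. World frame = base frame: x ahead of the robot, y to its left, z up, the work surface at z = 0. Lengths are in m, angles in rad, forces in N, time in s.
With the tool pointing down it reaches from about 0.4 to 0.85 m from the base axis. Payload 4.5 kg.
Tool frame: the origin (TCP) lies midway between the tips of the shut fingers; the grasp point (between the pads) lies 19 mm behind it; z points along the fingers, y is the direction in which the jaws open and shut (so a half turn about z gives the same grasp; the last joint's range is limited). The gripper opens to 88 mm and grips with 3 to 60 N. Pads are 18 mm wide; open, the fingers measure 123 mm over their backs; the gripper's body (75 mm by 187 mm) begins 45 mm behind the grasp point.
Start: joints at [1.134, 0.689, -0.195, 1.565, 0.157, 0.902, -0.215], TCP at [0.284, -0.557, 0.239] pointing down, gripper open.
Joint ranges: [-3.01, 3.01], [-0.46, 2.08], [-1.47, 1.51], [0.13, 2.56], [-1, 4.14], [0.04, 2.09], [-2.66, 2.66]. Speed limits (rad/s): [2.57, 2.57, 3.14, 3.14, 3.14, 3.14, 3.14].

## Interface

Orientations are given as a unit quaternion [x, y, z, w].
In Python, from plant import r gives the robot as it stands. The module is installed in compiled form; this text tells all that it offers.
- The arm moves only by the shell command python3 -m jog 'ROWS' [FORCE]. ROWS is JSON, a list of rows, each an object with "translation": the shift along the tool's x, y, z in units of 40 mm (1.0 is 40 mm), a list of three; "twist": the turn about the tool's z in units of 6 degrees (1.0 is 6 degrees); "claw": the opening in per cent of the stroke, from 0 (shut) to 100 (fully open). A call has 1 to 20 rows; each row shifts and turns the commanded pose from where the row before left it, along the tool's axes as they then stand; what a row does not reach is not made up. A row lasts 1/12 s, in which the tool goes at most 41.7 mm and 7.16 degrees, less where a joint would pass 70% of its speed; a pose out of reach is approached as far as the arm can. A call is refused whole if a number of a shift passes 1 or a number of a turn 1, either way. A call with a gripper value outside its range is refused whole. The fingers move at their own pace and stop on an object; FORCE is the grip in N (left out, the last holds). Time passes only in rows, so rows that do not move let the fingers close. It gives the time, the measured TCP pose, the force and the opening at its end, in the units of the state.
- r.get_state(): the state, without advancing time (a new reading comes with each control period).
- r.snapshot(name): name is "scene" or "top"; returns a dict with "img" (480x640x3 uint8, red, green, blue), "fx", "fy", "cx", "cy" (pixels), "dist_coeffs" ([k1, k2, p1, p2, k3] as OpenCV has them; the pictures are not rectified), "origin" and "rotation" of the camera in the world. Camera axes: x right, y up, looking along -z (the intrinsics and any distortion apply to the point x, -y, -z); pixel columns grow to the right and rows downward; lengths in m; the calibration is good to about 2 mm. A picture is of the moment at which its call begins. There is no depth.
- r.finish_job(): hands the job in, once; it reports no verdict.
Trained networks look in the newest picture that a camera, given by its name, has taken for a name from the list of things; names that differ only in an ending like _2 or _b are one class to them, and where a whole thing is asked for, a point or a joint stands for the part that bears it (a point fixed in the world has none). Each returns a list of dicts, best first, with "confidence" (0 to 1); they miss things now and then, are a little off and sometimes report something else, mostly with a low value. They report only what shows in the picture. A call takes as long as a camera call.
- r.spot_in(label, camera): "rect" ([left, top, right, bottom] in pixels, round what is visible of it).
- r.spot_point(label, camera): "location" ([row, column] in pixels: a listed point, or the origin of a listed thing).
The state is a dict: "clock": time; "q": joint angles; "qd": joint speeds; "joint_torque": joint torques, N m; "tool_pos": TCP position; "eef_rot": TCP orientation; "contact_force": force on the tool from outside, world axes, zero at the start; "moment": the same for the moment, N m; "opening": opening from 0.0 (shut) to 1.0 (fully open).
Only numpy, scipy, OpenCV 4.12 (cv2) and the standard library are available. Lean on these libraries where they do the work, as an engineer would, in place of code of your own. Each camera call takes 0.05 s, during which the arm holds its last target. There are 200 camera calls.

## Task

The upturned kneading machine's belt drive is to be checked for alignment: lay the straightedge flat across the top faces of both pulleys, its long edge flush against both brass shaft studs on the side facing away from the blue tensioner arm, and let go of it. Then push the sprung tensioner arm back by its yellow post, past the ratchet click and on nearly to its stop, and finish still holding it back there with the fingers, so that the idler can be sighted against the straightedge. Leave the straightedge lying flush, and leave the bowl, the jar and the screwdriver alone.

Things in the scene. Friction and masses are not known exactly. Their poses are not given: they have to be found in the camera images.
- drive: White upturned machine base, fixed, 280 (x) x 410 (y) x 50 mm high. Origin: centre of its underside, z up. In mm: big grey pulley (radius 50) at x 30, y -110; small one (radius 30) at x 30, y 75; both top faces at z 75. The blue tensioner arm is on the -x side. Laid right, the straightedge runs along y on the studs' +x side: centre line at x 47, underside z 75, middle at y -17.5 (25 either way).
- stud_big (a point): Centre of the big pulley's top face, at the foot of its brass stud. The stud is an upright pin of radius 5 mm standing 11 mm above the face. Axes as the drive's.
- stud_small (a point): The same on the small pulley: centre of its top face, at the foot of an equal brass stud, 185 mm from the other.
- straightedge: Loose aluminium straightedge, 160 g or so: flat plate 260 (x) x 24 (y) x 6 mm, with an orange upright grip along its middle, 60 (x) x 14 (y) mm, rising from the plate's top to 36 mm above its underside. Symmetric end for end. Origin: centre of the plate's underside; it starts flat on the table.
- rule_mid (a point): The middle of the straightedge, 18 mm above its underside (half-way up the whole height), in the orange grip; x along the length, y across, z up. To grip it from above, close across y near the top of the grip.
- post (a point): On the axis of the tensioner's yellow thumb post, 113 mm above the table. The post is an upright round pin of 16 mm diameter, its top at 130 mm, standing on the end of the blue arm, 170 mm from the pivot; free from 75 mm up. It moves with the arm.
- pivot (a point): Pivot of the tensioner arm on the chassis, 50 mm above the table; the arm swings in the horizontal plane about the vertical through it. Axes as the drive's.
- tensioner (a joint): Swing of the arm, rad: 0 at rest (sprung towards the pulleys), growing as the post is pushed towards the drive's -x, clockwise from above; 0.52 is the hard stop. The push needed at the post is 5 N at rest, 8 N at the stop, up to 3 N more near the click at about 0.30, where the pawl drops in behind the tail. Let go beyond that, it falls back to 0.30 on the pawl; the robot must hold it beyond 0.40.
- pawl (a joint): Slide of the red sprung ratchet pawl at the arm's tail in m: 0 when in, up to 0.006 as the tail rides over it at tensioner 0.1 to 0.3, back to 0 with the click.
- blue_bowl: Bystander: blue bowl, 120 mm across the rim, 55 mm high. Origin: centre of its foot.
- jar: Bystander: amber jar with a red cap, 56 mm across, 110 mm high. Origin: centre of its foot.
- screwdriver: Bystander: screwdriver lying on the table, about 200 mm long along its x. Origin: under its middle.

How it is judged:
By the outcome, as a careful person would: the job done as asked, in the order asked, and still so for the second after the job is handed in, while the arm keeps its last pose, push and grip.
It also fails if it takes over 48 s, if anything falls off the work surface, if the arm or the gripper's body presses on something with over 40 N, if the wrist force passes 120 N, or if a joint passes its speed limit or range.

## Working session

There is one attempt and no reset: what is moved stays moved. The work goes in short steps, Python scripts to look and compute and a shell command to move; the robot and the scene stay as the last step left them, time stands still between calls to the robot, and variables do not carry over. Pictures are saved under pics/ and viewed, about 8 in all and at most 12, crops included, and the job is handed in when it is done.

```bash
mkdir -p pics
cat > h.py <<'E'
import numpy as np, cv2
from plant import r
from scipy.spatial.transform import Rotation as R
def snap(c,name=None):
    s=r.snapshot(c)
    if name: cv2.imwrite(f'pics/{name}.png',s['img'][:,:,::-1])
    return s
def ray(s,u,v):
    K=np.array([[s['fx'],0,s['cx']],[0,s['fy'],s['cy']],[0,0,1.]])
    p=cv2.undistortPoints(np.array([[[u,v]]],float),K,np.array(s['dist_coeffs'],float))[0,0]
    return np.array(s['origin']),np.array(s['rotation'])@np.array([p[0],-p[1],-1.])
def atz(s,u,v,z):
    o,d=ray(s,u,v); return o+d*(z-o[2])/d[2]
def proj(s,P):
    K=np.array([[s['fx'],0,s['cx']],[0,s['fy'],s['cy']],[0,0,1.]])
    c=np.array(s['rotation']).T@(np.array(P,float)-np.array(s['origin']))
    return cv2.projectPoints(np.array([[c[0],-c[1],-c[2]]]),np.zeros(3),np.zeros(3),K,np.array(s['dist_coeffs'],float))[0].ravel()
Z=dict(stud_big=.075,stud_small=.075,rule_mid=.018,post=.113,pivot=.05,straightedge=0,drive=0,blue_bowl=0,jar=0,screwdriver=0)
E
python3 - <<'E'
from h import *
st=r.get_state()
print({k:np.round(st[k],3) for k in('clock','tool_pos','eef_rot','contact_force','opening')}); print(np.round(R.from_quat(st['eef_rot']).as_matrix(),2))
for c in('top','scene'):
    s=snap(c,c+'0'); print(c,np.round(s['origin'],3))
    for l in Z:
        for p in r.spot_point(l,c)[:2]:
            v,u=p['location']; print(l,round(p['confidence'],2),np.round([u,v],1),np.round(atz(s,u,v,Z[l]),4))
E
```

```text
{'clock': np.float64(0.0), 'tool_pos': array([ 0.283, -0.556,  0.238]), 'eef_rot': array([ 0.972,  0.233, -0.   , -0.001]), 'contact_force': array([-0.122,  0.429, -0.049]), 'opening': np.float64(0.997)}
[[ 0.89  0.45 -0.  ]
 [ 0.45 -0.89  0.  ]
 [-0.   -0.   -1.  ]]
top [0.196 0.023 1.613]Traceback (most recent call last):
  File "<stdin>", line 8, in <module>
  File "h.py", line 13, in atz
    o,d=ray(s,u,v); return o+d*(z-o[2])/d[2]
        ~~~^^^^^^^
  File "h.py", line 11, in ray
    return np.array(s['origin']),np.array(s['rotation'])@np.array([p[0],-p[1],-1.])
                                 ~~~~~~~~~~~~~~~~~~~~~~~^~~~~~~~~~~~~~~~~~~~~~~~~~~
ValueError: matmul: Input operand 1 has a mismatch in its core dimension 0, with gufunc signature (n?,k),(k,m?)->(n?,m?) (size 3 is different from 4)
```

```bash
ls pics
```

```text
top0.png
```

Camera rotation is a quaternion.

```bash
sed -i "s/np.array(s\['rotation'\])/R.from_quat(s['rotation']).as_matrix()/" h.py
python3 - <<'E'
from h import *
for c in('top','scene'):
    s=snap(c,c+'0'); print(c,np.round(s['origin'],3),np.round(s['rotation'],3))
    for l in Z:
        for p in r.spot_point(l,c)[:2]:
            v,u=p['location']; print(l,round(p['confidence'],2),np.round([u,v],1),np.round(atz(s,u,v,Z[l]),4))
E
```

```text
top [0.196 0.023 1.613] [-0.073  0.076  0.713 -0.693]
stud_big 0.94 [343.7 194.7] [ 0.6604 -0.0454  0.075 ]
stud_big 0.34 [329.5 207. ] [ 0.6237 -0.0022  0.075 ]
rule_mid 0.95 [432.6 251.6] [ 0.4923 -0.3096  0.018 ]
post 0.88 [331.3 206.7] [ 0.6139 -0.0068  0.113 ]
pivot 0.91 [272.5 227.1] [0.5734 0.1687 0.05  ]
pivot 0.73 [328.9 205.6] [ 0.6351 -0.0009  0.05  ]
straightedge 0.96 [428.2 250.5] [ 0.4994 -0.3001  0.    ]
straightedge 0.59 [272.2 225.6] [0.5903 0.1742 0.    ]
drive 0.67 [307.7 214. ] [0.6241 0.0645 0.    ]
blue_bowl 0.85 [166.3 242.6] [0.5457 0.4994 0.    ]
jar 0.69 [428.1 251.2] [ 0.4972 -0.2996  0.    ]
jar 0.62 [171.7 292.9] [0.3907 0.478  0.    ]
screwdriver 0.82 [487.4 202.8] [ 0.6454 -0.4958  0.    ]
scene [ 1.122 -0.321  1.276] [0.222 0.127 0.474 0.843]
stud_big 0.81 [323.8 285.6] [ 0.6602 -0.0426  0.075 ]
stud_small 0.88 [371.7 258.7] [0.6595 0.1279 0.075 ]
rule_mid 0.74 [221.9 293.8] [ 0.5001 -0.3085  0.018 ]
post 0.95 [325.3 263.7] [ 0.6174 -0.0115  0.113 ]
pivot 0.81 [362.8 237.5] [0.5722 0.156  0.05  ]
straightedge 0.56 [226.5 293.4] [ 0.4974 -0.2956  0.    ]
drive 0.6 [343.8 269.8] [0.6175 0.0576 0.    ]
blue_bowl 0.66 [441.2 196.2] [0.5528 0.5013 0.    ]
jar 0.66 [408.8 162.4] [0.3722 0.4957 0.    ]
screwdriver 0.73 [186.8 366.3] [ 0.6423 -0.4859  0.    ]
```

View pics/top0.png

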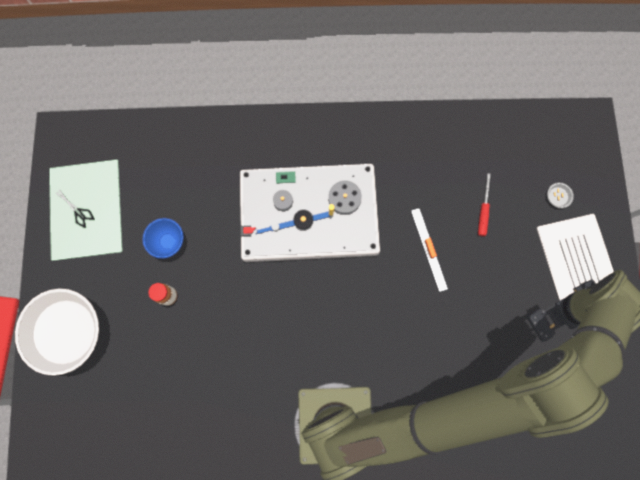

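View pics/scene0.png

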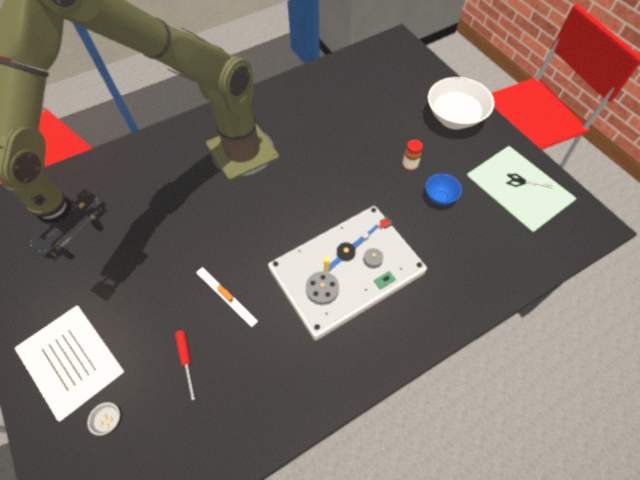

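Top view: the drive sits around (240–379, 165–260), the rule runs (417,211)–(441,289), and the blue arm is on the robot side. I'll take a close crop to get accurate poses.

Run:
```python
from h import *
a=cv2.imread('pics/top0.png')[150:300,230:460]; b=cv2.imread('pics/scene0.png')[195:345,190:430]
a=cv2.resize(a,None,fx=3.3,fy=2,interpolation=3) if 0 else cv2.resize(a,(690,450)[::1],interpolation=cv2.INTER_CUBIC)
cv2.imwrite('pics/crop_t.png',a); cv2.imwrite('pics/crop_s.png',cv2.resize(b,(720,450),interpolation=cv2.INTER_CUBIC))
# colour blobs
for c in('top0','scene0'):
    im=cv2.imread(f'pics/{c}.png'); hsv=cv2.cvtColor(im,cv2.COLOR_BGR2HSV)
    for n,lo,hi in(('yellow/orange',(5,110,110),(35,255,255)),('white',(0,0,150),(179,60,255)),):
        m=cv2.inRange(hsv,lo,hi); k,lab,stt,cen=cv2.connectedComponentsWithStats(m)
        for i in range(1,k):
            if stt[i,4]>2 and 150<cen[i][0]<460 and 150<cen[i][1]<345: print(c,n,stt[i],np.round(cen[i],1), [np.round(x,1).tolist() for x in cv2.boxPoints(cv2.minAreaRect(np.argwhere(lab==i)[:,::-1].astype(np.float32)))] if stt[i,4]>60 else '')
```

```text
top0 yellow/orange [330 205   4  10  32] [331.3 209.4] 
top0 yellow/orange [300 216   6   6  24] [302.8 218.4] 
top0 yellow/orange [425 238  12  20 126] [430.7 247.7] [[424.5, 239.5], [430.79998779296875, 237.39999389648438], [436.8999938964844, 255.6999969482422], [430.6000061035156, 257.79998779296875]]
top0 yellow/orange [156 284  15  19  77] [165.7 294.6] [[155.89999389648438, 301.20001220703125], [163.10000610351562, 283.6000061035156], [173.0, 287.70001220703125], [165.8000030517578, 305.20001220703125]]
top0 white [  240   164   140    97 11187] [309.  212.3] [[236.8000030517578, 169.5], [375.20001220703125, 162.89999389648438], [379.5, 254.1999969482422], [241.1999969482422, 260.79998779296875]]
top0 white [411 208  37  84 683] [428.8 249.9] [[410.29998779296875, 210.3000030517578], [419.1000061035156, 207.1999969482422], [447.70001220703125, 288.70001220703125], [438.79998779296875, 291.79998779296875]]
top0 white [164 288  12  17  69] [171.2 296.9] [[164.0, 303.1000061035156], [171.1999969482422, 287.6000061035156], [177.89999389648438, 290.70001220703125], [170.69999694824
[... 652 characters left out ...]
0.60000610351562, 301.5]]
scene0 yellow/orange [321 284   3   3   8] [321.9 285.1] 
scene0 white [403 157  17  12 117] [410.2 163.2] [[402.20001220703125, 167.10000610351562], [403.5, 156.89999389648438], [419.1000061035156, 159.0], [417.79998779296875, 169.1999969482422]]
scene0 white [  268   206   159   134 10173] [345.  271.3] [[266.0, 263.8999938964844], [380.70001220703125, 192.8000030517578], [428.6000061035156, 270.1000061035156], [313.79998779296875, 341.20001220703125]]
scene0 white [196 267  62  60 622] [227.4 297.6] [[195.39999389648438, 272.6000061035156], [202.10000610351562, 265.79998779296875], [257.70001220703125, 320.29998779296875], [251.10000610351562, 327.1000061035156]]
```

View pics/crop_t.png

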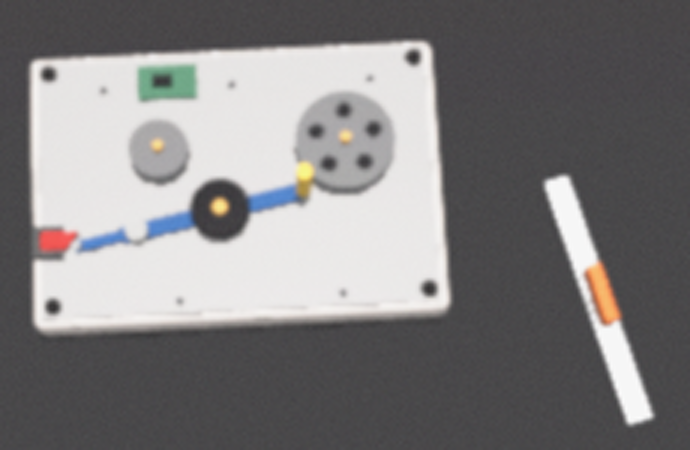

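View pics/crop_s.png

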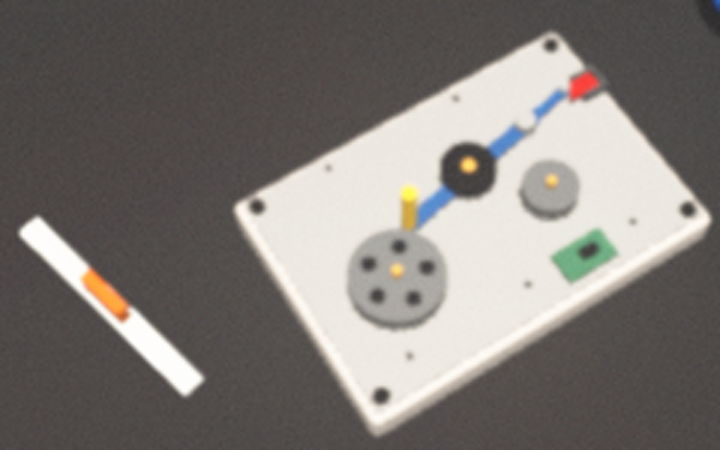

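```bash
cat > fit.py <<'E'
from h import *
from scipy.optimize import least_squares
T=lambda u,v:(u/3+230,v/3+150); S=lambda u,v:(u/3+190,v/3+195)
st,ss=snap('top'),snap('scene')
B=[(.030,-.110,.086),(.030,.075,.086)]+[(sx*.14,sy*.205,.05) for sx,sy in((1,1),(1,-1),(-1,-1),(-1,1))]
obs=[(st,B[0],T(346,136)),(st,B[1],T(158,146)),(ss,B[0],S(397,270)),(ss,B[1],S(551.5,181)),
 (st,B[2],T(31,60)),(st,B[3],T(430,43)),(st,B[4],T(446,305)),(st,B[5],T(37,322)),
 (ss,B[3],S(376,424)),(ss,B[2],S(710,215)),(ss,B[4],S(236,209)),(ss,B[5],S(553,33))]
def W(p,b): c,s=np.cos(p[2]),np.sin(p[2]); return [p[0]+c*b[0]-s*b[1],p[1]+s*b[0]+c*b[1],b[2]]
f=lambda p,o:np.concatenate([proj(s,W(p,b))-q for s,b,q in o])
for n,o in(('all',obs),('studs',obs[:4]),('top',obs[:2]+obs[4:8]),('scene',obs[2:4]+obs[8:])):
    d=least_squares(f,[.62,.06,0],args=(o,),loss='soft_l1').x; print(n,np.round(d,4),'res px',np.round(np.abs(f(d,o)).reshape(-1,2).max(1),1) if n=='all' else '')
    for nm,b in(('big',B[0]),('small',B[1]),('rule',(.047,-.0175,.075)),('pivot?',(0,0,0))): print('  ',nm,np.round(W(d,b),4))
C=[(-.13,-.012,.006),(-.13,.012,.006),(.13,.012,.006),(.13,-.012,.006)]
ro=[(st,C[0],T(628,424)),(st,C[3],T(545,182)),(st,C[2],T(570,176)),(st,C[1],T(653,418)),(ss,C[0],S(18,233)),(ss,C[1],S(38,217)),(ss,C[2],S(204,379)),(ss,C[3],S(186,397))]
for n,o in(('all',ro),('top',ro[:4]),('scene',ro[4:])):
    d=least_squares(f,[.5,-.3,.3],args=(o,)).x; print('rule',n,np.round(d,4),np.round(np.abs(f(d,o)).max(),1))
for z,a,b in((.13,T(304,170),S(409,193)),): print('post top',atz(st,*a,z),atz(ss,*b,z))
for z,a,b in((.05,T(137,232),S(526,122)),): print('pivot',atz(st,*a,z),atz(ss,*b,z))
E
python3 fit.py
```

```text
all [0.6263 0.0602 0.0227] res px [1.2 1.5 0.7 0.8 2.  2.7 1.5 1.3 1.1 1.1 2.5 2.8]
   big [ 0.6588 -0.0491  0.086 ]
   small [0.6546 0.1359 0.086 ]
   rule [0.6736 0.0438 0.075 ]
   pivot? [0.6263 0.0602 0.    ]
studs [0.6257 0.0602 0.0212] res px 
   big [ 0.658  -0.0491  0.086 ]
   small [0.6541 0.1358 0.086 ]
   rule [0.6731 0.0437 0.075 ]
   pivot? [0.6257 0.0602 0.    ]
top [0.6226 0.0596 0.0213] res px 
   big [ 0.6549 -0.0497  0.086 ]
   small [0.651  0.1352 0.086 ]
   rule [0.67   0.0431 0.075 ]
   pivot? [0.6226 0.0596 0.    ]
scene [0.6291 0.0605 0.029 ] res px 
   big [ 0.6623 -0.0486  0.086 ]
   small [0.6569 0.1363 0.086 ]
   rule [0.6766 0.0443 0.075 ]
   pivot? [0.6291 0.0605 0.    ]
rule all [ 0.5048 -0.3017  0.2653] 8.4
rule top [ 0.5016 -0.3031  0.2636] 8.0
rule scene [ 0.5088 -0.3003  0.2675] 0.4
post top [ 0.60927674 -0.00652615  0.13      ] [ 0.6142375  -0.00604026  0.13      ]
pivot [0.57243076 0.15926453 0.05      ] [0.5707739  0.16668395 0.05      ]
```

Rule is at about (0.505, −0.302), yaw 0.265. The drive is at about (0.626, 0.060), yaw 0.022. I'll twist by +1.93 units, then travel above the rule's grip.

```bash
python3 -m jog '[{"translation":[0,0,0],"twist":0.97,"claw":100},{"translation":[0,0,0],"twist":0.96,"claw":100},{"translation":[0.7,-0.467,0.25],"twist":0,"claw":100},{"translation":[0.7,-0.467,0.25],"twist":0,"claw":100},{"translation":[0.7,-0.467,0.25],"twist":0,"claw":100},{"translation":[0.7,-0.467,0.25],"twist":0,"claw":100},{"translation":[0.7,-0.467,0.25],"twist":0,"claw":100},{"translation":[0.7,-0.467,0.25],"twist":0,"claw":100},{"translation":[0.7,-0.467,0.25],"twist":0,"claw":100},{"translation":[0.7,-0.467,0.25],"twist":0,"claw":100},{"translation":[0.7,-0.467,0.25],"twist":0,"claw":100},{"translation":[0.7,-0.467,0.25],"twist":0,"claw":100},{"translation":[0,0,0],"twist":0,"claw":60},{"translation":[0,0,0],"twist":0,"claw":60}]' 20
cat > go.py <<'E'
import sys; from h import *
# usage: go.py x y z ruleyaw_deg(jaw y axis = rule y) -> tool-frame units in the frame after the twist
x,y,z,yaw=map(float,sys.argv[1:5]); s=r.get_state(); M=R.from_quat(s['eef_rot']).as_matrix(); p=np.array(s['tool_pos'])
cur=np.degrees(np.arctan2(M[1,0],M[0,0])); d=(yaw-cur+180)%360-180
tgt=np.radians(yaw); X=np.array([np.cos(tgt),np.sin(tgt),0]); Y=np.array([np.sin(tgt),-np.cos(tgt),0]); D=np.array([x,y,z])-p
print('pos',np.round(p,4),'yaw',round(cur,2),'tilt',np.round(M[:,2],3),'F',np.round(s['contact_force'],1),'open',round(s['opening'],3),'t',round(s['clock'],2),'q7',np.round(s['q'][6],2))
print('twist units',round(-d/6,3),'trans units',np.round([D@X/.04,D@Y/.04,-D[2]/.04],3))
E
python3 go.py .505 -.302 .014 15.2
python3 - <<'E'
from h import *
s=snap('top','top1'); s2=snap('scene','scene1')
a=cv2.resize(s['img'][180:310,350:510],(480,390)); b=cv2.resize(s2['img'][220:350,160:320],(480,390))
cv2.imwrite('pics/c1.png',cv2.resize(np.hstack([a,b])[:,:,::-1],(800,325)))
E
```

```text
clock: 2.47
tool_pos: [0.5055, -0.2997, 0.1381]
eef_rot: [0.991, 0.137, 0.0, -0.001]
contact_force: [0.6, -1.1, -0.0]
opening: 0.871
pos [ 0.5055 -0.2997  0.1381] yaw 15.7 tilt [ 0.     0.002 -1.   ] F [ 0.6 -1.1 -0. ] open 0.871 t 2.47 q7 -0.92
twist units 0.083 trans units [-0.028  0.052  3.103]
```

View pics/c1.png

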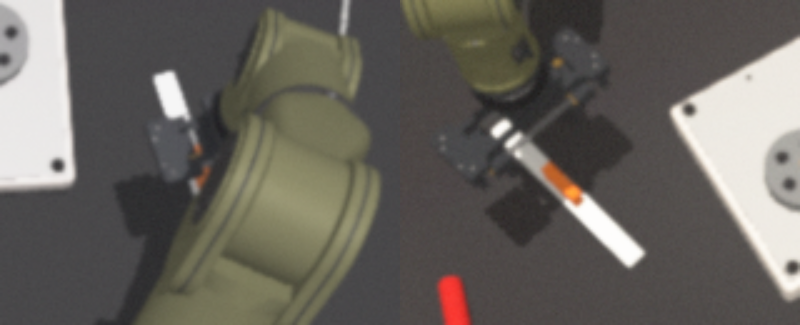

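The open fingers straddle the orange grip in both views. Going down and closing.

```bash
python3 -m jog '[{"translation":[0,0.05,0.8],"twist":0.08,"claw":60},{"translation":[0,0,0.9],"twist":0,"claw":60},{"translation":[0,0,0.8],"twist":0,"claw":60},{"translation":[0,0,0.4],"twist":0,"claw":60},{"translation":[0,0,0.2],"twist":0,"claw":60},{"translation":[0,0,0],"twist":0,"claw":60},{"translation":[0,0,0],"twist":0,"claw":0},{"translation":[0,0,0],"twist":0,"claw":0},{"translation":[0,0,0],"twist":0,"claw":0},{"translation":[0,0,0],"twist":0,"claw":0},{"translation":[0,0,0],"twist":0,"claw":0},{"translation":[0,0,0],"twist":0,"claw":0},{"translation":[0,0,0],"twist":0,"claw":0},{"translation":[0,0,0],"twist":0,"claw":0}]' 25; python3 go.py .505 -.302 .014 15.2
```

```text
clock: 3.73
tool_pos: [0.5046, -0.3042, 0.0152]
eef_rot: [0.991, 0.13, 0.0, -0.0]
contact_force: [-0.5, 1.2, 6.8]
opening: 0.158
pos [ 0.5046 -0.3042  0.0152] yaw 14.95 tilt [ 0.  0. -1.] F [-0.5  1.2  6.8] open 0.158 t 3.73 q7 -0.94
twist units -0.041 trans units [ 0.024 -0.05   0.031]
```

Grip is confirmed at 13.9 mm opening. Lifting, turning +76° (twist −12.7 units), then travelling to beside the studs.

```bash
python3 -m jog '[{"translation":[0,0,-0.3],"twist":0,"claw":0},{"translation":[0,0,-0.5],"twist":0,"claw":0},{"translation":[0,0,-0.5],"twist":-0.7,"claw":0},{"translation":[0,0,-0.5],"twist":-0.9,"claw":0},{"translation":[0,0,-0.5],"twist":-0.9,"claw":0},{"translation":[0,0,-0.5],"twist":-0.9,"claw":0},{"translation":[0,0,-0.5],"twist":-0.9,"claw":0},{"translation":[0,0,-0.5],"twist":-0.9,"claw":0},{"translation":[0,0,-0.5],"twist":-0.9,"claw":0},{"translation":[0,0,-0.3],"twist":-0.9,"claw":0},{"translation":[0,0,0],"twist":-0.9,"claw":0},{"translation":[0,0,0],"twist":-0.9,"claw":0},{"translation":[0,0,0],"twist":-0.9,"claw":0},{"translation":[0,0,0],"twist":-0.9,"claw":0},{"translation":[0,0,0],"twist":-0.9,"claw":0},{"translation":[0,0,0],"twist":-0.9,"claw":0},{"translation":[0,0,0],"twist":-0.3,"claw":0},{"translation":[0,0,0],"twist":0,"claw":0}]' 30; python3 go.py .690 .044 .2 91.3
```

```text
clock: 5.23
tool_pos: [0.504, -0.3049, 0.1989]
eef_rot: [0.701, 0.714, -0.0, -0.0]
contact_force: [-0.3, -0.1, -1.1]
opening: 0.156
pos [ 0.504  -0.3049  0.1989] yaw 91.05 tilt [-0. -0. -1.] F [-0.3 -0.1 -1.1] open 0.156 t 5.23 q7 0.08
twist units -0.042 trans units [ 8.614  4.847 -0.028]
```

```bash
python3 -m jog '[{"translation":[0.3,0.17,0],"twist":-0.04,"claw":0},{"translation":[0.7,0.39,0],"twist":0,"claw":0},{"translation":[0.75,0.42,0],"twist":0,"claw":0},{"translation":[0.75,0.42,0],"twist":0,"claw":0},{"translation":[0.75,0.42,0],"twist":0,"claw":0},{"translation":[0.75,0.42,0],"twist":0,"claw":0},{"translation":[0.75,0.42,0],"twist":0,"claw":0},{"translation":[0.75,0.42,0],"twist":0,"claw":0},{"translation":[0.75,0.42,0],"twist":0,"claw":0},{"translation":[0.75,0.42,0],"twist":0,"claw":0},{"translation":[0.75,0.42,0],"twist":0,"claw":0},{"translation":[0.6,0.34,0],"twist":0,"claw":0},{"translation":[0.26,0.17,0],"twist":0,"claw":0},{"translation":[0,0,1],"twist":0,"claw":0},{"translation":[0,0,0.6],"twist":0,"claw":0},{"translation":[0,0,0.3],"twist":0,"claw":0},{"translation":[0,0,0],"twist":0,"claw":0},{"translation":[0,0,0],"twist":0,"claw":0},{"translation":[0,0,0],"twist":0,"claw":0}]'; python3 go.py .673 .044 .092 91.3
python3 - <<'E'
from h import *
s=snap('top','top2'); s2=snap('scene','scene2')
a=cv2.resize(s['img'][150:270,230:390],(600,450),interpolation=cv2.INTER_CUBIC); b=cv2.resize(s2['img'][200:345,265:430],(512,450),interpolation=cv2.INTER_CUBIC)
cv2.imwrite('pics/c2.png',cv2.resize(np.hstack([a,b])[:,:,::-1],(800,324)))
E
```

```text
clock: 6.82
tool_pos: [0.6915, 0.0449, 0.1246]
eef_rot: [0.699, 0.715, 0.001, 0.001]
contact_force: [0.7, 0.5, -1.0]
opening: 0.155
pos [0.6915 0.0449 0.1246] yaw 91.32 tilt [ 0.003  0.001 -1.   ] F [ 0.7  0.5 -1. ] open 0.155 t 6.82 q7 -0.44
twist units 0.003 trans units [-0.012 -0.464  0.815]
```

View pics/c2.png

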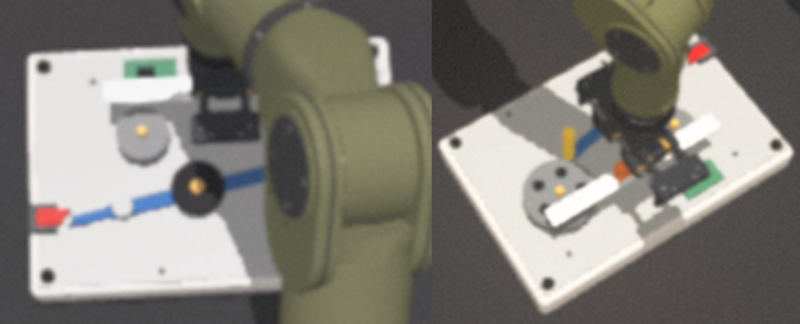

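The rule hangs clear, on the +x side of both studs. Lowering to just above the faces, with about 1–2 mm to spare.

```bash
python3 -m jog '[{"translation":[0,0,0.3],"twist":0,"claw":0},{"translation":[0,0,0.25],"twist":0,"claw":0},{"translation":[0,0,0.15],"twist":0,"claw":0},{"translation":[0,0,0.07],"twist":0,"claw":0},{"translation":[0,0,0],"twist":0,"claw":0},{"translation":[0,0,0],"twist":0,"claw":0}]'; python3 go.py .673 .044 .0902 91.3
```

```text
clock: 7.42
tool_pos: [0.6902, 0.0444, 0.0915]
eef_rot: [0.699, 0.715, -0.0, -0.0]
contact_force: [0.0, 0.0, -0.3]
opening: 0.157
pos [0.6902 0.0444 0.0915] yaw 91.36 tilt [-0.  0. -1.] F [ 0.   0.  -0.3] open 0.157 t 7.42 q7 -0.46
twist units 0.009 trans units [-0.001 -0.43   0.034]
```

```bash
python3 -m jog '[{"translation":[0,-0.1,0],"twist":0,"claw":0},{"translation":[0,-0.1,0],"twist":0,"claw":0},{"translation":[0,-0.05,0],"twist":0,"claw":0},{"translation":[0,-0.05,0],"twist":0,"claw":0},{"translation":[0,0,0],"twist":0,"claw":0},{"translation":[0,0,0],"twist":0,"claw":0}]'; python3 -m jog '[{"translation":[0,-0.05,0],"twist":0,"claw":0},{"translation":[0,0,0],"twist":0,"claw":0},{"translation":[0,0,0],"twist":0,"claw":0}]'; python3 -m jog '[{"translation":[0,-0.05,0],"twist":0,"claw":0},{"translation":[0,0,0],"twist":0,"claw":0},{"translation":[0,0,0],"twist":0,"claw":0}]'; python3 go.py .673 .044 .0902 91.3;  python3 -c "
from h import *; print(np.round(r.get_state()['moment'],2))"
```

```text
clock: 7.92
tool_pos: [0.6782, 0.0441, 0.0921]
eef_rot: [0.699, 0.715, 0.0, 0.0]
contact_force: [0.4, 0.2, -0.9]
opening: 0.153
clock: 8.17
tool_pos: [0.6763, 0.044, 0.0919]
eef_rot: [0.699, 0.715, -0.0, 0.0]
contact_force: [-0.8, 0.3, -0.3]
opening: 0.155
clock: 8.42
tool_pos: [0.6742, 0.0439, 0.0919]
eef_rot: [0.699, 0.715, -0.0, 0.0]
contact_force: [0.1, 0.5, -2.0]
opening: 0.156
pos [0.6742 0.0439 0.0919] yaw 91.36 tilt [-0. -0. -1.] F [ 0.1  0.5 -2. ] open 0.156 t 8.42 q7 -0.47
twist units 0.01 trans units [ 0.002 -0.029  0.043]
[-0.07 -0.13  0.02]
```

```bash
for i in 1; do python3 -m jog '[{"translation":[0,-0.04,0],"twist":0,"claw":0},{"translation":[0,0,0],"twist":0,"claw":0},{"translation":[0,0,0],"twist":0,"claw":0}]'; python3 -c "
from h import *; s=r.get_state();print(np.round(s['moment'],2))"; done; python3 -m jog '[{"translation":[0,-0.04,0],"twist":0,"claw":0},{"translation":[0,0,0],"twist":0,"claw":0},{"translation":[0,0,0],"twist":0,"claw":0}]'; python3 -c "
from h import *; s=r.get_state();print(np.round(s['moment'],2))"
```

```text
clock: 8.67
tool_pos: [0.6726, 0.0439, 0.0919]
eef_rot: [0.699, 0.715, -0.0, 0.0]
contact_force: [-1.3, -0.3, -1.2]
opening: 0.151
[-0.   -0.06  0.02]
clock: 8.92
tool_pos: [0.6717, 0.0439, 0.0921]
eef_rot: [0.699, 0.715, 0.001, 0.0]
contact_force: [1.8, 0.0, -1.6]
opening: 0.158
[-0.05 -0.5  -0.11]
```

```bash
python3 -m jog '[{"translation":[0,-0.03,0],"twist":0,"claw":0},{"translation":[0,0,0],"twist":0,"claw":0},{"translation":[0,0,0],"twist":0,"claw":0}]'; python3 go.py .673 .044 .0902 91.3; python3 -c "
from h import *; s=r.get_state();print(np.round(s['moment'],2))"
```

```text
clock: 9.17
tool_pos: [0.6715, 0.0439, 0.0923]
eef_rot: [0.699, 0.715, 0.001, 0.001]
contact_force: [5.9, -0.4, -3.8]
opening: 0.152
pos [0.6715 0.0439 0.0923] yaw 91.34 tilt [ 0.004  0.001 -1.   ] F [ 5.9 -0.4 -3.8] open 0.152 t 9.17 q7 -0.48
twist units 0.007 trans units [0.001 0.037 0.052]
[-0.05 -1.25 -0.07]
```

Both studs are in contact: Fx is 5.9 N with almost no yaw moment. Lowering onto the faces.

```bash
python3 -m jog '[{"translation":[0,0,0.03],"twist":0,"claw":0},{"translation":[0,0,0],"twist":0,"claw":0},{"translation":[0,0,0],"twist":0,"claw":0}]'; python3 -m jog '[{"translation":[0,0,0.03],"twist":0,"claw":0},{"translation":[0,0,0],"twist":0,"claw":0},{"translation":[0,0,0],"twist":0,"claw":0}]';  python3 -c "
from h import *; s=r.get_state();print(np.round(s['moment'],2))"
```

```text
clock: 9.42
tool_pos: [0.6715, 0.0439, 0.0914]
eef_rot: [0.699, 0.715, 0.001, 0.001]
contact_force: [5.1, -0.2, -2.1]
opening: 0.152
clock: 9.67
tool_pos: [0.6715, 0.044, 0.0904]
eef_rot: [0.699, 0.715, 0.001, 0.001]
contact_force: [5.3, 0.9, 0.1]
opening: 0.156
[-0.06 -1.3  -0.05]
```

```bash
python3 -m jog '[{"translation":[0,0,0.03],"twist":0,"claw":0},{"translation":[0,0,0],"twist":0,"claw":0},{"translation":[0,0,0],"twist":0,"claw":0}]'; python3 -m jog '[{"translation":[0,0,0],"twist":0,"claw":22},{"translation":[0,0,0],"twist":0,"claw":30},{"translation":[0,0,0],"twist":0,"claw":40},{"translation":[0,0,0],"twist":0,"claw":40},{"translation":[0,0,0],"twist":0,"claw":40}]'; python3 go.py .673 .044 .0902 91.3
```

```text
clock: 9.92
tool_pos: [0.6716, 0.044, 0.0903]
eef_rot: [0.699, 0.715, 0.002, 0.001]
contact_force: [4.4, -0.1, 7.3]
opening: 0.157
clock: 10.33
tool_pos: [0.6689, 0.0439, 0.0878]
eef_rot: [0.699, 0.716, -0.001, -0.001]
contact_force: [-0.1, 0.4, -0.1]
opening: 0.397
pos [0.6689 0.0439 0.0878] yaw 91.37 tilt [-0.002 -0.    -1.   ] F [-0.1  0.4 -0.1] open 0.397 t 10.33 q7 -0.48
twist units 0.012 trans units [ 0.001  0.101 -0.061]
```

Seated and released (7 N before opening). Retreating straight up and checking.

```bash
python3 -m jog '[{"translation":[0,0.05,-0.2],"twist":0,"claw":40},{"translation":[0,0,-0.5],"twist":0,"claw":40},{"translation":[0,0,-0.9],"twist":0,"claw":40},{"translation":[0,0,-1],"twist":0,"claw":40},{"translation":[0,0,-1],"twist":0,"claw":40},{"translation":[-1,0,0],"twist":0,"claw":40},{"translation":[-1,0,0],"twist":0,"claw":40},{"translation":[-1,0,0],"twist":0,"claw":40},{"translation":[-1,0,0],"twist":0,"claw":40},{"translation":[-1,0,0],"twist":0,"claw":40},{"translation":[-1,0,0],"twist":0,"claw":40},{"translation":[0,0,0],"twist":0,"claw":40},{"translation":[0,0,0],"twist":0,"claw":40}]'; python3 go.py .612 -.008 .2 91.3
python3 - <<'E'
from h import *
s=snap('top','top3'); s2=snap('scene','scene3')
for c,q in(('top',s),('scene',s2)):
    for l in('post','rule_mid','stud_big','stud_small','pivot'):
        for p in r.spot_point(l,c)[:1]:
            v,u=p['location']; print(c,l,round(p['confidence'],2),np.round(atz(q,u,v,.093 if l=='rule_mid' else Z[l]),4))
a=cv2.resize(s['img'][150:270,230:390],(600,450),interpolation=cv2.INTER_CUBIC); b=cv2.resize(s2['img'][200:345,265:430],(512,450),interpolation=cv2.INTER_CUBIC)
cv2.imwrite('pics/c3.png',cv2.resize(np.hstack([a,b])[:,:,::-1],(800,324)))
E
```

```text
clock: 11.42
tool_pos: [0.6767, -0.2006, 0.2323]
eef_rot: [0.701, 0.713, -0.001, 0.0]
contact_force: [-0.6, 0.5, -0.2]
opening: 0.399
pos [ 0.6767 -0.2006  0.2323] yaw 90.98 tilt [-0.001 -0.002 -1.   ] F [-0.6  0.5 -0.2] open 0.399 t 11.42 q7 -0.05
twist units -0.053 trans units [ 4.849 -1.508  0.807]
top post 0.78 [ 0.611  -0.0052  0.113 ]
top rule_mid 0.67 [0.6697 0.0469 0.093 ]
top stud_big 0.9 [ 0.6494 -0.0518  0.075 ]
top stud_small 0.56 [0.6514 0.1329 0.075 ]
top pivot 0.69 [0.567  0.1705 0.05  ]
scene post 0.72 [ 0.6151 -0.007   0.113 ]
scene rule_mid 0.64 [0.6746 0.0477 0.093 ]
scene stud_big 0.87 [ 0.6578 -0.0398  0.075 ]
scene stud_small 0.56 [0.6578 0.1323 0.075 ]
scene pivot 0.94 [0.5736 0.1589 0.05  ]
```

View pics/c3.png

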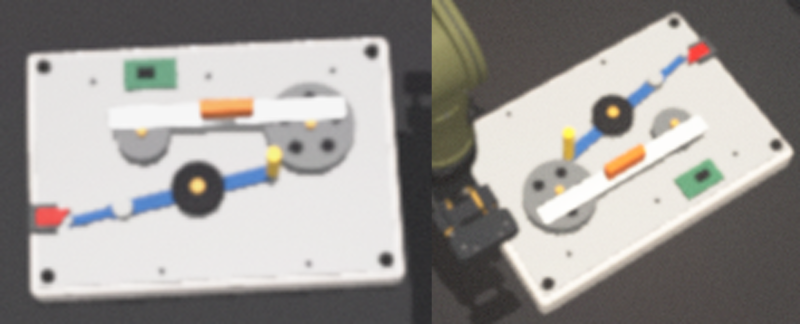

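The rule lies flat against both studs, with both stud tops just showing along its −x edge. The post is at about (0.6125, −0.006), so I'll straddle it with the jaws along x.

```bash
python3 -m jog '[{"translation":[0.5,-0.15,0],"twist":-0.05,"claw":40},{"translation":[0.9,-0.28,0],"twist":0,"claw":40},{"translation":[0.9,-0.28,0],"twist":0,"claw":40},{"translation":[0.9,-0.28,0],"twist":0,"claw":40},{"translation":[0.9,-0.28,0],"twist":0,"claw":40},{"translation":[0.6,-0.19,0],"twist":0,"claw":40},{"translation":[0.2,-0.04,0],"twist":0,"claw":40},{"translation":[0,0,0.6],"twist":0,"claw":40},{"translation":[0,0,0.6],"twist":0,"claw":40},{"translation":[0,0,0.6],"twist":0,"claw":40},{"translation":[0,0,0],"twist":0,"claw":40},{"translation":[0,0,0],"twist":0,"claw":40}]'; python3 go.py .6125 -.006 .095 91.3
python3 - <<'E'
from h import *
s2=snap('scene','scene4')
cv2.imwrite('pics/c4.png',cv2.resize(s2['img'][200:345,265:430],(660,580),interpolation=cv2.INTER_CUBIC)[:,:,::-1])
E
```

```text
clock: 13.02
tool_pos: [0.6117, -0.003, 0.1596]
eef_rot: [0.697, 0.717, -0.001, -0.0]
contact_force: [-0.0, 0.1, 1.0]
opening: 0.399
pos [ 0.6117 -0.003   0.1596] yaw 91.59 tilt [-0.002 -0.001 -1.   ] F [-0.   0.1  1. ] open 0.399 t 13.02 q7 -0.43
twist units 0.048 trans units [-0.075  0.017  1.615]
```

View pics/c4.png

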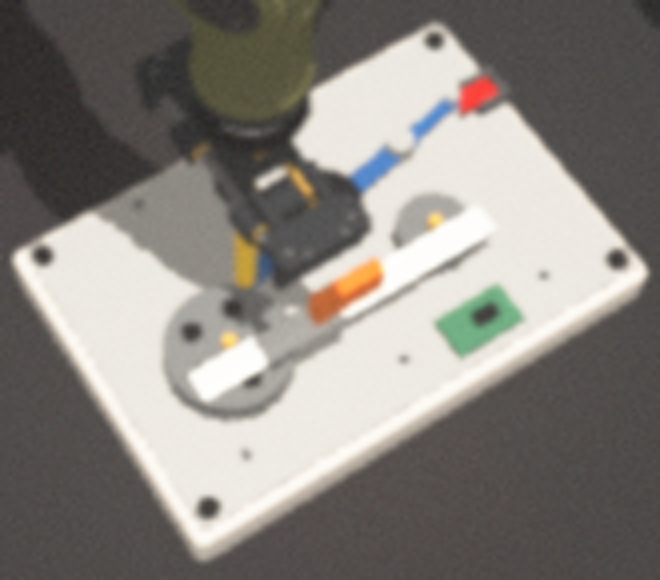

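The yellow post (245,260) shows between the finger tips, with the rule clear of the outer finger. Going down in steps.

```bash
python3 -m jog '[{"translation":[-0.07,0,0.3],"twist":0.05,"claw":40},{"translation":[0,0,0.3],"twist":0,"claw":40},{"translation":[0,0,0.25],"twist":0,"claw":40},{"translation":[0,0,0],"twist":0,"claw":40}]'; python3 -m jog '[{"translation":[0,0,0.25],"twist":0,"claw":40},{"translation":[0,0,0.25],"twist":0,"claw":40},{"translation":[0,0,0.25],"twist":0,"claw":40},{"translation":[0,0,0],"twist":0,"claw":40},{"translation":[0,0,0],"twist":0,"claw":40}]';python3 go.py .6125 -.006 .095 91.3
```

```text
clock: 13.4
tool_pos: [0.6106, -0.0051, 0.1241]
eef_rot: [0.699, 0.715, -0.002, -0.001]
contact_force: [0.1, 0.4, -0.5]
opening: 0.4
clock: 13.82
tool_pos: [0.6116, -0.0046, 0.0955]
eef_rot: [0.699, 0.716, -0.001, -0.0]
contact_force: [0.0, 0.1, -0.6]
opening: 0.399
pos [ 0.6116 -0.0046  0.0955] yaw 91.37 tilt [-0.002 -0.    -1.   ] F [ 0.   0.1 -0.6] open 0.399 t 13.82 q7 -0.47
twist units 0.011 trans units [-0.036  0.023  0.011]
```

Now closing on the post.

```bash
python3 -m jog '[{"translation":[-0.03,0,0],"twist":0,"claw":0},{"translation":[0,0,0],"twist":0,"claw":0},{"translation":[0,0,0],"twist":0,"claw":0},{"translation":[0,0,0],"twist":0,"claw":0},{"translation":[0,0,0],"twist":0,"claw":0},{"translation":[0,0,0],"twist":0,"claw":0}]' 25;python3 go.py .6125 -.006 .095 91.3
```

```text
clock: 14.32
tool_pos: [0.6101, -0.0061, 0.0965]
eef_rot: [0.699, 0.715, -0.002, -0.001]
contact_force: [-4.7, -0.4, 5.2]
opening: 0.173
pos [ 0.6101 -0.0061  0.0965] yaw 91.36 tilt [-0.004 -0.001 -1.   ] F [-4.7 -0.4  5.2] open 0.173 t 14.32 q7 -0.47
twist units 0.01 trans units [0.    0.06  0.038]
```

Gripped (15 mm opening on the 16 mm post). Pushing along the arc, first half.

```bash
python3 -m jog '[{"translation":[-0.02,-0.12,0],"twist":0,"claw":0},{"translation":[-0.02,-0.12,0],"twist":0,"claw":0},{"translation":[-0.02,-0.12,0],"twist":0,"claw":0},{"translation":[-0.02,-0.12,0],"twist":0,"claw":0},{"translation":[-0.005,-0.12,0],"twist":0,"claw":0},{"translation":[-0.005,-0.12,0],"twist":0,"claw":0},{"translation":[0,-0.12,0],"twist":0,"claw":0},{"translation":[0,-0.12,0],"twist":0,"claw":0},{"translation":[0,0,0],"twist":0,"claw":0},{"translation":[0,0,0],"twist":0,"claw":0}]' 30;python3 go.py .5325 -.006 .096 91.3
```

```text
clock: 15.15
tool_pos: [0.5781, -0.0112, 0.0968]
eef_rot: [0.7, 0.715, 0.003, 0.003]
contact_force: [7.6, -2.9, -7.8]
opening: 0.173
pos [ 0.5781 -0.0112  0.0968] yaw 91.21 tilt [ 0.009  0.001 -1.   ] F [ 7.6 -2.9 -7.8] open 0.173 t 15.15 q7 -0.51
twist units -0.014 trans units [ 0.155 -1.136  0.02 ]
```

```bash
python3 -m jog '[{"translation":[0.01,-0.12,0],"twist":0,"claw":0},{"translation":[0.01,-0.12,0],"twist":0,"claw":0},{"translation":[0.01,-0.12,0],"twist":0,"claw":0},{"translation":[0.02,-0.12,0],"twist":0,"claw":0},{"translation":[0.02,-0.12,0],"twist":0,"claw":0},{"translation":[0,0,0],"twist":0,"claw":0},{"translation":[0,0,0],"twist":0,"claw":0}]';python3 go.py .5325 -.006 .096 91.3
```

```text
clock: 15.73
tool_pos: [0.5534, -0.0114, 0.0968]
eef_rot: [0.7, 0.714, 0.002, 0.004]
contact_force: [7.5, -6.3, -6.2]
opening: 0.173
pos [ 0.5534 -0.0114  0.0968] yaw 91.12 tilt [ 0.007 -0.003 -1.   ] F [ 7.5 -6.3 -6.2] open 0.173 t 15.73 q7 -0.54
twist units -0.03 trans units [ 0.146 -0.521  0.019]
```

```bash
python3 -m jog '[{"translation":[0,-0.1,0],"twist":0,"claw":0},{"translation":[0.01,-0.1,0],"twist":0,"claw":0},{"translation":[0.01,-0.1,0],"twist":0,"claw":0},{"translation":[0.01,-0.1,0],"twist":0,"claw":0},{"translation":[0.01,-0.1,0],"twist":0,"claw":0},{"translation":[0,0,0],"twist":0,"claw":0},{"translation":[0,0,0],"twist":0,"claw":0},{"translation":[0,0,0],"twist":0,"claw":0}]';python3 go.py .5325 -.0085 .096 91.3
python3 - <<'E'
from h import *
s=snap('top','top5'); s2=snap('scene','scene5')
for c,q in(('top',s),('scene',s2)):
    for l in('post','rule_mid','pivot','stud_big','stud_small'):
        for p in r.spot_point(l,c)[:1]:
            v,u=p['location']; print(c,l,round(p['confidence'],2),np.round([u,v],1),np.round(atz(q,u,v,.093 if l=='rule_mid' else Z[l]),4))
a=cv2.resize(s['img'][150:270,230:390],(600,450),interpolation=cv2.INTER_CUBIC); b=cv2.resize(s2['img'][200:345,265:430],(512,450),interpolation=cv2.INTER_CUBIC)
cv2.imwrite('pics/c5.png',cv2.resize(np.hstack([a,b])[:,:,::-1],(800,324)))
E
```

```text
clock: 16.4
tool_pos: [0.5341, -0.009, 0.0968]
eef_rot: [0.7, 0.714, 0.003, 0.003]
contact_force: [8.3, -3.8, -6.6]
opening: 0.171
pos [ 0.5341 -0.009   0.0968] yaw 91.15 tilt [ 0.008 -0.001 -1.   ] F [ 8.3 -3.8 -6.6] open 0.171 t 16.4 q7 -0.56
twist units -0.025 trans units [ 0.012 -0.039  0.019]
top post 0.78 [333. 232.] [ 0.5391 -0.0094  0.113 ]
top rule_mid 0.91 [314.5 191. ] [0.6686 0.0407 0.093 ]
top pivot 0.91 [277.1 227.9] [0.5706 0.155  0.05  ]
top stud_big 0.7 [341.8 197.9] [ 0.6507 -0.0394  0.075 ]
top stud_small 0.75 [281.1 197.8] [0.6559 0.1403 0.075 ]
scene rule_mid 0.84 [352.6 271.1] [0.6714 0.0499 0.093 ]
scene pivot 0.83 [363.9 235.8] [0.5688 0.1625 0.05  ]
scene stud_big 0.76 [324.8 282.5] [ 0.6532 -0.0349  0.075 ]
scene stud_small 0.97 [374.  258.5] [0.6626 0.1342 0.075 ]
```

View pics/c5.png

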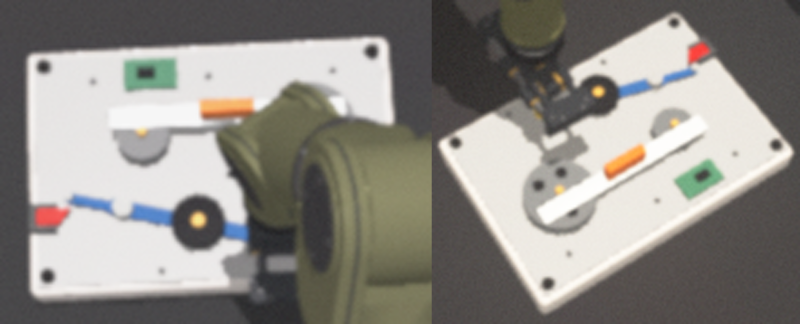

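The rule is still flush. The arm swing is about 0.445 from the idler direction in the top view and 0.45 from the TCP chord, and 8 N matches the spring. I'll push slightly further and settle.

```bash
python3 -m jog '[{"translation":[0.005,-0.04,0],"twist":0,"claw":0},{"translation":[0.005,-0.03,0],"twist":0,"claw":0},{"translation":[0,0,0],"twist":0,"claw":0},{"translation":[0,0,0],"twist":0,"claw":0},{"translation":[0,0,0],"twist":0,"claw":0},{"translation":[0,0,0],"twist":0,"claw":0},{"translation":[0,0,0],"twist":0,"claw":0},{"translation":[0,0,0],"twist":0,"claw":0}]';python3 go.py .5325 -.0085 .096 91.3
python3 - <<'E'
from h import *
s=snap('top','top6'); s0=cv2.imread('pics/top3.png'); 
# arm swing from the blue pixels (arm left of idler/gripper) before/after, and rule change
def ang(im):
    h=cv2.cvtColor(im,cv2.COLOR_BGR2HSV); m=cv2.inRange(h,(100,120,80),(125,255,255)); m[:150]=0;m[270:]=0;m[:,:240]=0;m[:,325:]=0
    p=np.argwhere(m)[:,::-1]; P=np.array([atz(s,u,v,.06)[:2] for u,v in p],np.float32); vx,vy,_,_=cv2.fitLine(P,cv2.DIST_HUBER,0,.01,.01).ravel(); return np.arctan2(vy,vx)%np.pi,len(p)
a,b=ang(s0),ang(cv2.imread('pics/top6.png')); print(a,b,'swing',a[0]-b[0])
d=cv2.absdiff(cv2.imread('pics/scene3.png'),snap('scene','scene6')['img'][:,:,::-1].copy()).max(2)
print('rule-area change (scene, near stripe)', d[262:300,330:390].mean().round(1))
E
```

```text
clock: 17.67
tool_pos: [0.5315, -0.0085, 0.0968]
eef_rot: [0.7, 0.714, 0.003, 0.003]
contact_force: [7.3, -3.8, -7.7]
opening: 0.168
pos [ 0.5315 -0.0085  0.0968] yaw 91.15 tilt [ 0.009 -0.001 -1.   ] F [ 7.3 -3.8 -7.7] open 0.168 t 17.67 q7 -0.57
twist units -0.026 trans units [-0.002  0.026  0.019]
(np.float32(1.7950454), 136) (np.float32(1.3289754), 119) swing 0.46606994
rule-area change (scene, near stripe) 3.5
```

Swing measures 0.466, which is between 0.40 and the 0.52 stop. The hold is steady and the rule hasn't moved, so I'm handing in.

```bash
python3 -c "
from h import *; print(r.finish_job()); s=r.get_state(); print(np.round(s['tool_pos'],4),np.round(s['contact_force'],1),s['clock'])"
```

```text
the job is handed in; nothing more can be done
None
the job is handed in; nothing more can be done
```

I laid the straightedge across both pulleys, flush against the studs on the side away from the tensioner, and let go of it. I then pushed the tensioner back past the click and handed the job in still holding its post. It took about 18 s of the 48 s allowed, and I never went near the bowl, jar or screwdriver.

- **Straightedge:** It touched both studs, with about 6 N of push and almost no turning moment. I seated it with about 7 N before opening the fingers. The pictures after release and after the push show it flat and flush on both studs.
- **Tensioner:** The swing measured 0.466 rad from the blue arm in the top pictures, and the tool travel gave about the same. That is past the 0.40 minimum and short of the 0.52 stop. The holding force was steady at about 8 N, which matches the spring.

**Checks that disagreed or were missing:**
- The two cameras differed by 4–7 mm in x, so I relied on contact for the final placing.
- I did not see the pawl drop in; I inferred the click from the swing angle.
- At the end there was also about 8 N of vertical force on the tool while gripping the post, well under the limits.

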